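# Bring the syringe pump's pusher up to the plunger

## Task

A full syringe is clamped in the bench-top syringe pump, but the pump's pusher is still parked away from it. Squeeze the pusher's release trigger against its fixed grip, right through the first pressure point so that the half-nut comes clear of the lead screw, and keep it squeezed while you slide the pusher along until its steel face just rests against the plunger's thumb flange, its detect button pressed in, without pushing the plunger in. Then let go so that the half-nut closes on the screw again, move away, and leave everything else on the bench as it is.

Things in the scene. Friction and masses are not known exactly. Their poses are not given: they have to be found in the camera images.
- pump: Bench-top syringe pump, fixed, 150 x 360 mm, case 90 mm high; origin under its centre. x: from its front (display, towards the robot) to its back; y: along rods and screw from the parked end to the syringe; z up. Its yaw is within 0.35 rad of the robot's. All the points below have these axes. Rods and cradle stand on the case; the highest part besides the pusher's blades is the syringe clamp's knob, 188 mm up at y = +120 mm.
- pusher_grip (a point): Where to squeeze: the middle of the two upright parallel grey blades on the pusher, 181 mm above the bench. Front blade (-x): trigger; back blade (+x): fixed grip. Each is 10 mm thick in x and 52 mm long in y; tops 21 mm above this point, feet 29 mm below. Outer faces 30 mm either side of this point: 60 mm over both at rest, 45 mm squeezed, their middle then 7.5 mm further +x, as the grip does not give. Moves with the pusher, not the trigger.
- trigger_pad (a point): Centre of the trigger blade's outer (-x) face, at the height of pusher_grip; moves with the trigger. The trigger slides in +x towards the fixed grip. A finger ledge at the blade's foot sticks out 6 mm, its top 23 mm below this point. Under the blades is the pusher's grey block, 104 mm (x) by 40 mm (y), its top 36 mm below this point (31 mm between the blades).
- pusher_face (a point): Centre of the upright steel plate (30 mm wide, 36 mm high) on the pusher's syringe side, the face that drives the plunger; 22 mm along +y from pusher_grip and 38 mm below it. Two small steel claws stand 9 mm out beside it; squeezing the trigger spreads them so that they pass round the flange, and they close behind it on release.
- sensor (a joint): Plunger-detect button in the middle of the pusher's steel face, 10 mm diameter, m: 0 = out, standing 4 mm proud; 0.004 = pressed flush with the face, as when the face rests against the plunger's flange. Light spring, 0.8 to 1.6 N; the flange meets it 4 mm before the face.
- plunger (a joint): How far the plunger has been pushed into the syringe since the start, m (0 at the start, wherever it stands). Its white thumb flange (disc, 26 mm diameter, 4 mm thick) faces pusher_face in line along y, 37 to 110 mm ahead of it at the start: where exactly is not given, see or feel for it. It is stiff: about 8 N pushes it in, and it does not spring back.
- pusher (a joint): Travel of the pusher along its rods, m: 0 at the parked end, growing towards the syringe (+y), up to 0.125; starts at 0 to 0.03. Locked while the half-nut is on the lead screw: a pull of 25 N does not move it. With the half-nut clear it slides with about 3 N of drag and stays where it is left, but may shift by up to 1 mm as fingers let go of it.
- trigger (a joint): Travel of the trigger towards the fixed grip, m: 0 released, 0.015 at its stop. First stage, to 0.007: light spring, 4 to 5 N. There it meets the half-nut's tab, the pressure point, and stands until the squeeze passes 16 N. Second stage, 0.007 to 0.015: 16 to 20 N. A squeeze of 30 to 40 N holds it at its stop. It springs back when let go.
- half_nut (a joint): Travel of the brass half-nut off the lead screw, m: 0 = closed on the screw, pusher locked; about 0.008 = clear, trigger at its stop. It is moved only by the trigger's second stage. A strong spring closes it when the trigger is let go; it grips the screw at any place.
- spare_syringe: Bystander: a loose syringe with white plunger, about 130 mm long, 25 mm high, lying on the bench in front of the pump; origin under its middle.
- tube_rack: Bystander: white rack of capped sample tubes, 50 x 140 mm, 92 mm high, standing behind the pump; origin at the centre of its underside.
- reagent: Bystander: amber bottle with black cap, 52 mm diameter, 105 mm high, behind the pump or at one of its ends; origin at the centre of its underside.
- specimen_jar: Bystander: clear jar with white lid, 60 mm diameter, 75 mm high, behind the pump or at one of its ends; origin at the centre of its underside.
- beaker: Bystander: glass beaker, 70 mm diameter, 85 mm high, behind the pump or at one of its ends; origin at the centre of its underside.

How it is judged:
By the outcome, as a careful person would: the job done as asked, in the order asked, and still so for the second after the job is handed in, with the robot touching nothing.
It also fails if it takes over 43 s, if anything falls off the work surface, if the arm or the gripper's body presses on something with over 40 N, if the wrist force passes 120 N, or if a joint passes its speed limit or range.

## Robot

A 7-joint arm with a two-finger parallel gripper is mounted at the origin on the work surface. World frame = base frame: x ahead of the robot, y to its left, z up, the work surface at z = 0. Lengths are in m, angles in degrees, forces in N, time in s.
With the tool pointing down it reaches from about 0.425 to 0.875 m from the base axis. Payload 4.7 kg.
Tool frame: the origin (TCP) lies on the mounting face of the last link; the fingertips stand 182 mm ahead of it and the grasp point (between the pads) lies 164 mm ahead of it; z points along the fingers, y is the line along which they close (so a half turn about z gives the same grasp; the last joint's range is limited). The gripper opens to 87 mm and grips with 3 to 60 N. Pads are 19 mm wide; open, the fingers measure 117 mm over their backs; the gripper's body (75 mm by 190 mm) begins 51 mm behind the grasp point.
Start: joints at [74.548, 18.392, -4.016, 83.108, 1.295, 78.541, -3.26], TCP at [0.182, -0.624, 0.405] pointing down, gripper open.
Joint ranges: [-163.93, 163.93], [-17.29, 119.83], [-79.2, 71.16], [3.27, 140.29], [-89.18, 269.18], [5.43, 117.66], [-154.24, 154.24]. Speed limits (degrees/s): [147.25, 147.25, 180, 180, 180, 180, 180].

## Interface

Orientations are given as [roll, pitch, yaw] about the fixed x, y, z axes, in that order (R = Rz(yaw) Ry(pitch) Rx(roll)).
In Python, from cell import env gives the robot as it stands.
- The arm moves only by the tool servo_tool, never from a script. Its argument "plan" is a list of rows, each an object with "xyz": the shift along the tool's x, y, z in cm, a list of three; "twist": the turn, a rotation vector about the tool's x, y, z in degrees, a list of three; "jaw": the closure, from 0 (fully open) to 1 (shut). In form: [{"xyz": [x, y, z], "twist": [wx, wy, wz], "jaw": jaw}, ...]. A call has 1 to 10 rows; each row is the pose to reach, as a shift and turn from the pose commanded when the call began, along the tool's axes at that moment; what a row does not reach only later rows make up. A row lasts 1/12 s, in which the tool goes at most 41.7 mm and 7.16 degrees, less where a joint would pass 70% of its speed; a pose out of reach is approached as far as the arm can. A call with a gripper value outside its range is refused whole. The fingers move at their own pace and stop on an object; "newtons" is the grip in N (left out, the last holds). Time passes only in rows, so rows that repeat a pose let the fingers close. It gives the time, the measured TCP pose, the force, the opening and the grip force at its end, in the units of the state.
- env.get_obs(): the state, without advancing time (a new reading comes with each control period).
- env.read_camera(name): name is "side" or "top"; returns a dict with "img" (400x640x3 uint8, red, green, blue), "camera_matrix" (3x3 intrinsics, pixels), "R" (3x3) and "t" (3): a world point X has camera coordinates R X + t. Camera axes: x right, y down, z forward; pixel columns grow to the right and rows downward; lengths in m; the calibration is good to about 2 mm. A picture is of the moment at which its call begins. There is no depth.
- env.sign_off(): hands the job in; it is judged then, once.
The state is a dict: "time_s": time; "qpos": joint angles; "joint_velocities": joint speeds; "effort": joint torques, N m; "tool_pos": TCP position; "tool_rot": TCP orientation; "force": force on the tool from outside, world axes, zero at the start; "wrist_torque": the same for the moment, N m; "grip_width": finger opening in m; "grasp_force": force on a finger pad.
Only numpy, scipy, OpenCV 4.12 (cv2) and the standard library are available. Lean on these libraries where they do the work, as an engineer would, in place of code of your own. Each camera call takes 0.05 s, during which the arm holds its last target. There are 200 camera calls.

## Working session

There is one attempt and no reset: what is moved stays moved. The work goes in short steps, Python scripts to look and compute and a tool call to move; the robot and the scene stay as the last step left them, time stands still between calls to the robot, and variables do not carry over. Pictures are saved under pics/ and viewed, at most 10 in all, crops included, and the job is handed in when it is done.

Besides the shell and the picture viewer there is one more tool, called after "Request:" as name(argument=value, ...) on one line, values as JSON. servo_tool: Moves the arm, as the interface text tells. Its arguments: {"type":"object","properties":{"plan":{"type":"array","items":{"type":"object","properties":{"xyz":{"type":"array","items":{"type":"number"}},"twist":{"type":"array","items":{"type":"number"}},"jaw":{"type":"number"}}}},"newtons":{"type":"number"}},"required":["plan"]}

```bash
mkdir -p pics && python3 - <<'E'
from cell import env
import cv2,json
o=env.get_obs()
print({k:o[k] for k in('time_s','tool_pos','tool_rot','force','grip_width')})
for n in('top','side'):
    c=env.read_camera(n); cv2.imwrite(f'pics/{n}0.png',c['img'][:,:,::-1]); print(n,c['camera_matrix'],c['R'],c['t'])
E
```

```text
{'time_s': 0.0, 'tool_pos': array([ 0.18190991, -0.62379616,  0.40365962]), 'tool_rot': array([-1.79890544e+02,  5.09454086e-03,  1.62613494e+01]), 'force': array([ 0.47889002, -0.61835723,  1.37260528]), 'grip_width': 0.08674375766445121}
top [[493.10312892   0.         316.44260335]
 [  0.         493.10312892 194.73507364]
 [  0.           0.           1.        ]] [[-0.02361487 -0.99970263  0.0060819 ]
 [-0.98958067  0.02251061 -0.14220889]
 [ 0.1420297  -0.00937677 -0.98981798]] [0.03527799 0.60126481 1.29150021]
side [[415.34531855   0.         323.41885097]
 [  0.         415.34531855 191.79460095]
 [  0.           0.           1.        ]] [[-0.88386709 -0.4672913  -0.02044027]
 [-0.2949307   0.59070498 -0.75105493]
 [ 0.36303561 -0.65780427 -0.65992325]] [0.52680195 0.25134088 0.69913378]
```

View pics/top0.png

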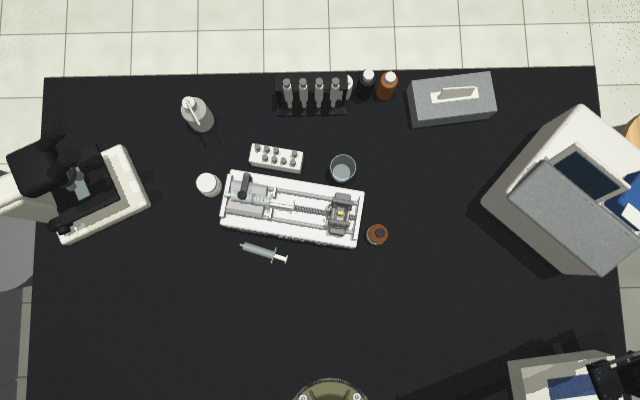

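View pics/side0.png

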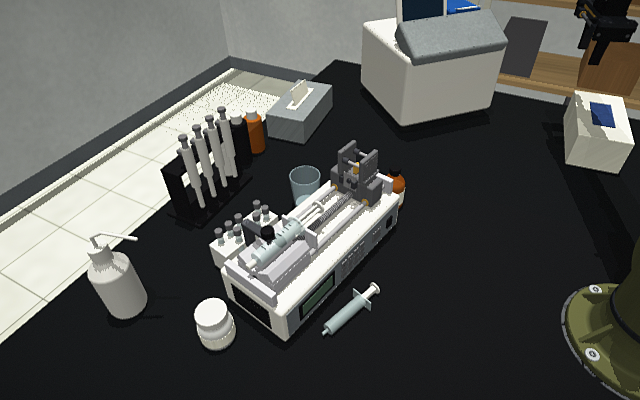

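The top view shows the pump at columns 220–364, rows 170–248, with the pusher at about (341,214) at its right (−y) end. The reagent bottle is at (377,234) and the beaker at (343,167). In the side view the blades are at about (357,165). I'll zoom in on both.

```bash
python3 - <<'E'
import cv2
a=cv2.imread('pics/top0.png')[160:260,210:400]; cv2.imwrite('pics/topc.png',cv2.resize(a,None,fx=4.2,fy=4.2,interpolation=cv2.INTER_CUBIC))
a=cv2.imread('pics/side0.png')[130:280,220:410]; cv2.imwrite('pics/sidec.png',cv2.resize(a,None,fx=4,fy=4,interpolation=cv2.INTER_CUBIC))
E
```

```text
(no output)
```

View pics/topc.png

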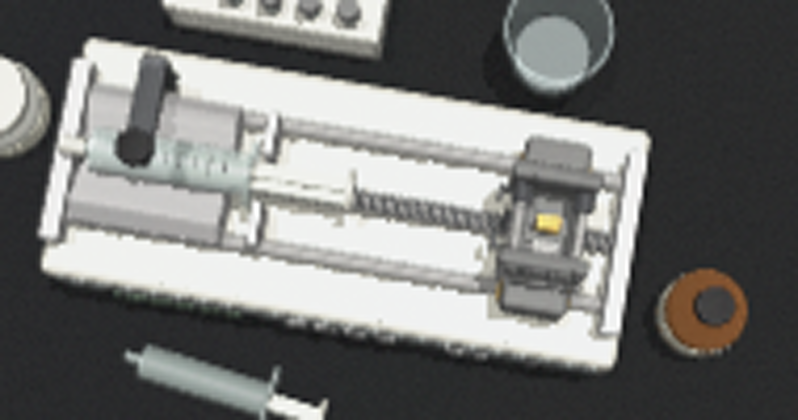

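View pics/sidec.png

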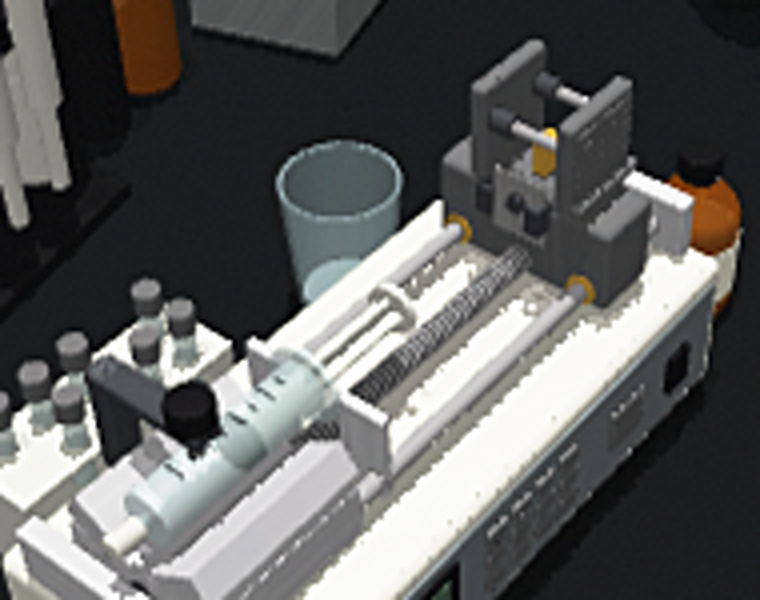

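Top crop: case-top corners are at (88,40), (650,132), (612,370) and (42,275), blade tops at about (557,172) and (542,268), and the flange at about (352,190). Side crop: blade tops are at (508,60) and (597,100), and the flange is centred at about (392,308). Next I cast rays through these points.

```bash
cat >h.py <<'E'
from cell import env
import numpy as np
C={n:env.read_camera(n) for n in('top','side')}
def ray(n,p):
    c=C[n];R,t=np.array(c['R']),np.array(c['t']);K=np.array(c['camera_matrix'])
    d=R.T@np.linalg.inv(K)@[p[0],p[1],1];return -R.T@t,d
def onz(n,p,z):
    o,d=ray(n,p);return o+d*(z-o[2])/d[2]
def proj(n,X):
    c=C[n];x=np.array(c['camera_matrix'])@(np.array(c['R'])@X+np.array(c['t']));return x[:2]/x[2]
def two(p,q):
    (a,d),(b,e)=ray('top',p),ray('side',q);s=np.linalg.lstsq(np.c_[d,-e],b-a,rcond=None)[0]
    P,Q=a+s[0]*d,b+s[1]*e;return (P+Q)/2,np.linalg.norm(P-Q)
tc=lambda c:(np.array(c)+.5)/4.2-.5+[210,160]
sc=lambda c:(np.array(c)+.5)/4-.5+[220,130]
E
python3 - <<'E'
from h import *
np.set_printoptions(precision=4,suppress=True)
k=[onz('top',tc(p),.09) for p in[(88,40),(650,132),(612,370),(42,275)]]
for p in k:print(p)
TL,TR,BR,BL=k
for a,b in((TR,TL),(BR,BL)):
    d=a-b;print('len',np.linalg.norm(d),'yaw',np.degrees(np.arctan2(d[0],-d[1])))
for a,b in((TL,BL),(TR,BR)):
    d=a-b;print('wid',np.linalg.norm(d),'yaw',np.degrees(np.arctan2(d[1],d[0])))
c=sum(k)/4;print('centre',c)
for t,s in(((557,172),(508,60)),((542,268),(597,100))):
    print('blade',onz('top',tc(t),.202),onz('side',sc(s),.202),two(tc(t),sc(s)))
print('flange',two(tc((352,190)),sc((392,308))),onz('top',tc((352,190)),.143),onz('side',sc((392,308)),.143))
E
```

```text
[0.6682 0.2456 0.09  ]
[ 0.602  -0.1037  0.09  ]
[ 0.4553 -0.0749  0.09  ]
[0.5216 0.2737 0.09  ]
len 0.3555683095147604 yaw -10.717944183465976
len 0.3549221641955785 yaw -10.768746952333478
wid 0.1492105391012946 yaw -10.852713740538176
wid 0.14952815265434724 yaw -11.100071802112305
centre [0.5618 0.0852 0.09  ]
blade [ 0.5637 -0.0381  0.202 ] [ 0.5626 -0.041   0.202 ] (array([ 0.5625, -0.0384,  0.2038]), np.float64(0.00198827250651006))
blade [ 0.5095 -0.028   0.202 ] [ 0.5117 -0.03    0.202 ] (array([ 0.51  , -0.0277,  0.204 ]), np.float64(0.001482750969481479))
flange (array([0.5631, 0.0801, 0.1406]), np.float64(0.0012468964459786387)) [0.5634 0.0802 0.143 ] [0.5612 0.0821 0.143 ]
```

```bash
cat >mv.py <<'E'
from h import env,np
from scipy.spatial.transform import Rotation as Ro
import sys
x,y,z,yaw=map(float,sys.argv[1:5]);o=env.get_obs()
R=Ro.from_euler('xyz',o['tool_rot'],degrees=True)
T=Ro.from_euler('xyz',[180,0,yaw],degrees=True)
print(np.round(R.inv().apply(np.array([x,y,z])-o['tool_pos'])*100,2),np.round((R.inv()*T).as_rotvec(degrees=True),2))
E
python3 mv.py .545 -.0355 .42 79.2
```

```text
[ 51.33 -46.33  -1.54] [-3.000e-02 -1.000e-02 -6.294e+01]
```

Request:
servo_tool(plan=[{"xyz": [0, 0, -4], "twist": [0, 0, 0], "jaw": 0}, {"xyz": [25, -23, -4], "twist": [0, 0, -31], "jaw": 0}, {"xyz": [25, -23, -4], "twist": [0, 0, -31], "jaw": 0}, {"xyz": [25, -23, -4], "twist": [0, 0, -31], "jaw": 0}, {"xyz": [25, -23, -4], "twist": [0, 0, -31], "jaw": 0}, {"xyz": [25, -23, -4], "twist": [0, 0, -31], "jaw": 0}, {"xyz": [25, -23, -4], "twist": [0, 0, -31], "jaw": 0}, {"xyz": [25, -23, -4], "twist": [0, 0, -31], "jaw": 0}, {"xyz": [25, -23, -4], "twist": [0, 0, -31], "jaw": 0}, {"xyz": [25, -23, -4], "twist": [0, 0, -31], "jaw": 0}], newtons=5)

```text
time_s: 1.13
tool_pos: [0.3621, -0.326, 0.4455]
tool_rot: [180.0, -0.2, 47.9]
force: [-0.1, -0.3, -0.4]
grip_width: 0.0867
grasp_force: 0.0
```

```bash
python3 mv.py .545 -.0355 .42 79.2
```

```text
[34.34 -6.2   2.5 ] [  0.05   0.05 -31.61]
```

Request:
servo_tool(plan=[{"xyz": [34.3, -6.2, 2.2], "twist": [0, 0, -31.6], "jaw": 0}, {"xyz": [34.3, -6.2, 2.2], "twist": [0, 0, -31.6], "jaw": 0}, {"xyz": [34.3, -6.2, 2.2], "twist": [0, 0, -31.6], "jaw": 0}, {"xyz": [34.3, -6.2, 2.2], "twist": [0, 0, -31.6], "jaw": 0}, {"xyz": [34.3, -6.2, 2.2], "twist": [0, 0, -31.6], "jaw": 0}, {"xyz": [34.3, -6.2, 2.2], "twist": [0, 0, -31.6], "jaw": 0}, {"xyz": [34.3, -6.2, 2.2], "twist": [0, 0, -31.6], "jaw": 0}, {"xyz": [34.3, -6.2, 2.2], "twist": [0, 0, -31.6], "jaw": 0}, {"xyz": [34.3, -6.2, 2.2], "twist": [0, 0, -31.6], "jaw": 0}, {"xyz": [34.3, -6.2, 2.2], "twist": [0, 0, -31.6], "jaw": 0}])

```text
time_s: 2.07
tool_pos: [0.5463, -0.0364, 0.4222]
tool_rot: [-180.0, -0.2, 79.2]
force: [-0.3, 0.1, 0.3]
grip_width: 0.0871
grasp_force: 0.0
```

```bash
python3 mv.py .545 -.0355 .42 79.2; python3 mv.py .545 -.0355 .348 79.2; python3 - <<'E'
from h import *
import cv2
a=C['side']['img'][:,:,::-1][50:230,250:450]; cv2.imwrite('pics/s1.png',cv2.resize(a,None,fx=3,fy=3,interpolation=cv2.INTER_CUBIC))
E
```

```text
[ 0.54 -0.11  0.22] [-0.06  0.04 -0.41]
[ 0.67 -0.08  7.44] [-0.04  0.08 -0.57]
```

View pics/s1.png

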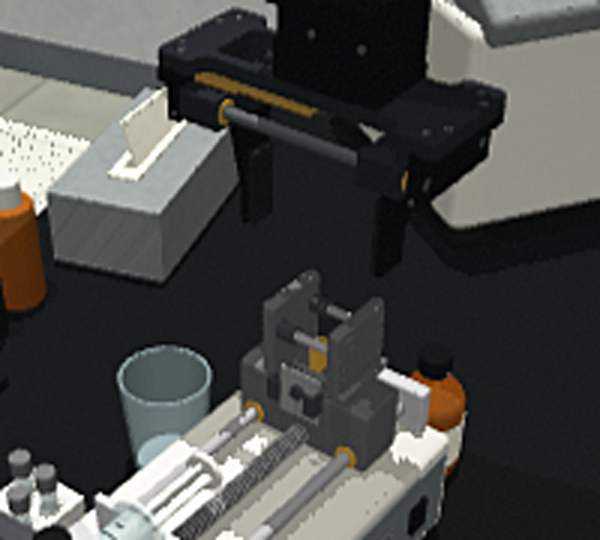

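The open fingers straddle the blades (front finger at about (388,240) in the crop, back finger at (257,185)), so I descend.

Request:
servo_tool(plan=[{"xyz": [0.4, -0.1, 3.5], "twist": [0, 0, 0], "jaw": 0}, {"xyz": [0.4, -0.1, 7.3], "twist": [0, 0, 0], "jaw": 0}, {"xyz": [0.4, -0.1, 7.3], "twist": [0, 0, 0], "jaw": 0}, {"xyz": [0.4, -0.1, 7.3], "twist": [0, 0, 0], "jaw": 0}, {"xyz": [0.4, -0.1, 7.3], "twist": [0, 0, 0], "jaw": 0}])

```text
time_s: 2.78
tool_pos: [0.5451, -0.0358, 0.3515]
tool_rot: [179.9, 0.0, 78.8]
force: [-0.4, 1.1, 0.5]
grip_width: 0.0871
grasp_force: 0.0
```

```bash
python3 mv.py .545 -.0355 .348 79.2;  python3 - <<'E'
from h import *
import cv2
a=C['top']['img'][:,:,::-1][150:270,260:420];b=C['side']['img'][:,:,::-1][90:240,280:430]
cv2.imwrite('pics/s2.png',np.hstack([cv2.resize(a,(400,300)),cv2.resize(b,(400,300))*1]))
o=env.get_obs();print(o['tool_pos'],o['force'],o['tool_rot'])
E
```

```text
[-0.02 -0.05  0.43] [ 0.23  0.   -0.39]
[ 0.54529207 -0.03521425  0.35178045] [-0.22181465  0.4344972  -0.27865266] [1.79806209e+02 9.67861338e-03 7.88359456e+01]
```

View pics/s2.png

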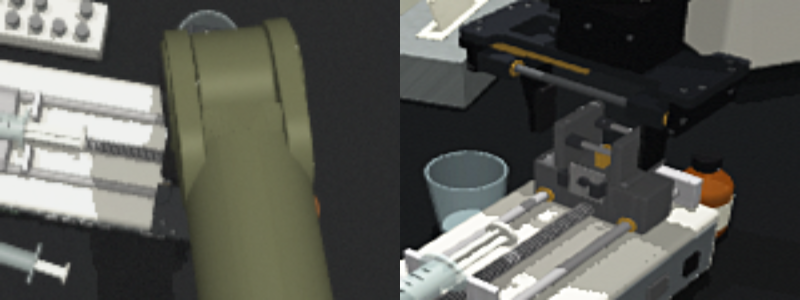

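Request:
servo_tool(plan=[{"xyz": [0, 0, 0.4], "twist": [0, 0, -0.4], "jaw": 0}, {"xyz": [0, 0, 0.4], "twist": [0, 0, -0.4], "jaw": 0.2}, {"xyz": [0, 0, 0.4], "twist": [0, 0, -0.4], "jaw": 0.35}, {"xyz": [0, 0, 0.4], "twist": [0, 0, -0.4], "jaw": 0.6}, {"xyz": [0, 0, 0.4], "twist": [0, 0, -0.4], "jaw": 0.6}, {"xyz": [0, 0, 0.4], "twist": [0, 0, -0.4], "jaw": 0.6}, {"xyz": [0, 0, 0.4], "twist": [0, 0, -0.4], "jaw": 0.6}, {"xyz": [0, 0, 0.4], "twist": [0, 0, -0.4], "jaw": 0.6}], newtons=9)

```text
time_s: 3.65
tool_pos: [0.5423, -0.0344, 0.3455]
tool_rot: [-179.5, 0.1, 79.3]
force: [-12.6, 2.0, 8.6]
grip_width: 0.0522
grasp_force: 9.0
```

Request:
servo_tool(plan=[{"xyz": [0, 0, -0.3], "twist": [0, 0, 0], "jaw": 0.7}, {"xyz": [0, 0, -0.3], "twist": [0, 0, 0], "jaw": 0.7}, {"xyz": [0, 0, -0.3], "twist": [0, 0, 0], "jaw": 0.7}, {"xyz": [0, 0, -0.3], "twist": [0, 0, 0], "jaw": 0.7}, {"xyz": [0, 0, -0.3], "twist": [0, 0, 0], "jaw": 0.7}, {"xyz": [0, 0, -0.3], "twist": [0, 0, 0], "jaw": 0.7}], newtons=35)

```text
time_s: 4.15
tool_pos: [0.5445, -0.0354, 0.346]
tool_rot: [-179.9, -0.1, 79.2]
force: [5.1, 0.7, -16.0]
grip_width: 0.0441
grasp_force: 35.0
```

```bash
python3 mv.py .546 -.0351 .35 79.2;  python3 - <<'E'
from h import *
o=env.get_obs();print(o)
E
```

```text
[ 0.06  0.14 -0.4 ] [-0.08 -0.07  0.04]
{'time_s': 4.35, 'qpos': array([ 37.31410899,  11.32088093, -40.35311402, 101.3617962 ,
         7.67941805,  70.19038658, -15.86572322]), 'joint_velocities': array([-0.04238861,  0.02886851,  0.00866525, -0.05331491,  0.14154003,
       -0.07543161,  0.04869076]), 'effort': array([  0.19436435, -41.10133767,  -4.70932648, -35.01282334,
        -0.09859605,   1.54735308,   0.14637069]), 'tool_pos': array([ 0.54447075, -0.03545169,  0.34599229]), 'tool_rot': array([-1.79922331e+02, -6.38027808e-02,  7.92428227e+01]), 'force': array([  6.56859637,   0.81568291, -17.14567785]), 'wrist_torque': array([-0.0470381 , -0.93855584, -0.13252638]), 'grasp_force': 34.97808829997666, 'grip_width': 0.044503280106697414}
```

Squeezed through: the width is 44.5 mm. I take out the vertical preload and slide part of the way.

Request:
servo_tool(plan=[{"xyz": [0, 0.1, 0.3], "twist": [0, 0, 0], "jaw": 0.7}, {"xyz": [0, 0.1, 0.3], "twist": [0, 0, 0], "jaw": 0.7}, {"xyz": [0.5, 0.1, 0.3], "twist": [0, 0, 0], "jaw": 0.7}, {"xyz": [1, 0.1, 0.3], "twist": [0, 0, 0], "jaw": 0.7}, {"xyz": [1.5, 0.1, 0.3], "twist": [0, 0, 0], "jaw": 0.7}, {"xyz": [2, 0.1, 0.3], "twist": [0, 0, 0], "jaw": 0.7}, {"xyz": [2.5, 0.1, 0.3], "twist": [0, 0, 0], "jaw": 0.7}, {"xyz": [3, 0.1, 0.3], "twist": [0, 0, 0], "jaw": 0.7}, {"xyz": [3, 0.1, 0.3], "twist": [0, 0, 0], "jaw": 0.7}, {"xyz": [3, 0.1, 0.3], "twist": [0, 0, 0], "jaw": 0.7}], newtons=38)

```text
time_s: 5.18
tool_pos: [0.5507, -0.0054, 0.3459]
tool_rot: [-179.9, -0.0, 79.3]
force: [-5.3, 1.1, 2.0]
grip_width: 0.0442
grasp_force: 38.0
```

```bash
python3 - <<'E'
from h import *
import cv2
o=env.get_obs();print(o['tool_pos'],o['force'],o['tool_rot'],o['grip_width'])
b=C['side']['img'][:,:,::-1][120:240,280:400];cv2.imwrite('pics/s3.png',cv2.resize(b,None,fx=4.5,fy=4.5,interpolation=cv2.INTER_CUBIC))
E
```

```text
[ 0.55066063 -0.00540887  0.34585256] [-5.02453144  1.91969842  2.28593944] [-1.79873967e+02 -9.71280367e-03  7.92674007e+01] 0.044264438696654244
```

View pics/s3.png

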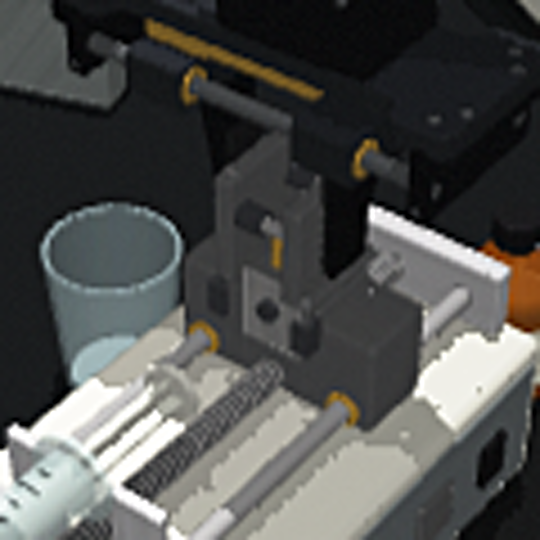

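The pusher has slid 30 mm with the trigger held. In the crop the steel face is centred at about (267,308) and the flange at about (180,390). Now I measure the remaining gap.

```bash
python3 - <<'E'
from h import *
f=lambda c:(np.array(c)+.5)/4.5-.5+[280,120]
u=np.array([.187,.982,0])
a=onz('side',f((267,308)),.143);b=onz('side',f((180,390)),.143);print(a,b,(b-a)@u)
o=env.get_obs();g=o['tool_pos']
print('face from tool',g@u+.022, 'a',a@u,'b',b@u,'flange initial',np.array([.562,.081,0])@u)
E
```

```text
[0.54940276 0.01856405 0.143     ] [0.55840653 0.07970177 0.143     ] 0.06172095166271419
face from tool 0.11964961937727939 a 0.12096821025419258 b 0.18268916191690676 flange initial 0.184636
```

Request:
servo_tool(plan=[{"xyz": [0.5, -0.1, 0], "twist": [0, 0, 0], "jaw": 0.7}, {"xyz": [1, -0.1, 0], "twist": [0, 0, 0], "jaw": 0.7}, {"xyz": [1.5, -0.1, 0], "twist": [0, 0, 0], "jaw": 0.7}, {"xyz": [2, -0.1, 0], "twist": [0, 0, 0], "jaw": 0.7}, {"xyz": [2.5, -0.1, 0], "twist": [0, 0, 0], "jaw": 0.7}, {"xyz": [3, -0.1, 0], "twist": [0, 0, 0], "jaw": 0.7}, {"xyz": [3.5, -0.1, 0], "twist": [0, 0, 0], "jaw": 0.7}, {"xyz": [4, -0.1, 0], "twist": [0, 0, 0], "jaw": 0.7}, {"xyz": [4.5, -0.1, 0], "twist": [0, 0, 0], "jaw": 0.7}, {"xyz": [4.5, -0.1, 0], "twist": [0, 0, 0], "jaw": 0.7}])

```text
time_s: 6.22
tool_pos: [0.5589, 0.0403, 0.3459]
tool_rot: [179.9, -0.1, 79.4]
force: [-1.5, 1.4, 0.8]
grip_width: 0.0441
grasp_force: 38.0
```

Request:
servo_tool(plan=[{"xyz": [0.1, 0, 0], "twist": [0, 0, 0], "jaw": 0.7}, {"xyz": [0.2, 0, 0], "twist": [0, 0, 0], "jaw": 0.7}, {"xyz": [0.3, 0, 0], "twist": [0, 0, 0], "jaw": 0.7}, {"xyz": [0.4, 0, 0], "twist": [0, 0, 0], "jaw": 0.7}])

```text
time_s: 6.55
tool_pos: [0.5594, 0.0421, 0.3459]
tool_rot: [180.0, 0.0, 79.2]
force: [-1.6, -2.4, 2.9]
grip_width: 0.0441
grasp_force: 38.0
```

```bash
python3 - <<'E'
from h import *
import cv2
o=env.get_obs();print(o['time_s'],o['tool_pos'],o['force'],o['tool_rot'],o['grip_width'])
u=np.array([.187,.982,0]);print(o['tool_pos']@u+.022,o['force']@u)
b=C['side']['img'][:,:,::-1][150:240,290:390];cv2.imwrite('pics/s4.png',cv2.resize(b,None,fx=6,fy=6,interpolation=cv2.INTER_CUBIC))
E
```

```text
6.65 [0.55944374 0.04240472 0.34584525] [-1.30281066 -1.53752172  1.83000881] [1.79975802e+02 6.29986699e-03 7.92490825e+01] 0.04439632196320766
0.16825741075795395 -1.7534719210700975
```

View pics/s4.png

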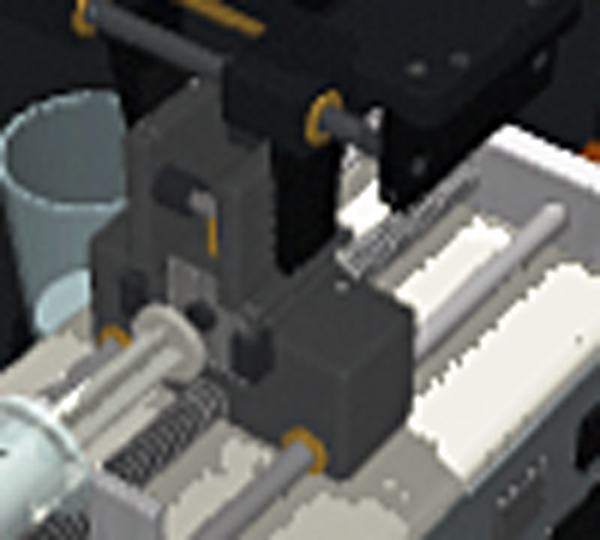

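The flange (about (180,340)) is now roughly 10 mm from the steel face (about (200,315)). I continue in small steps and watch the force.

Request:
servo_tool(plan=[{"xyz": [0.1, 0, 0], "twist": [0, 0, 0], "jaw": 0.7}, {"xyz": [0.2, 0, 0], "twist": [0, 0, 0], "jaw": 0.7}, {"xyz": [0.3, 0, 0], "twist": [0, 0, 0], "jaw": 0.7}, {"xyz": [0.4, 0, 0], "twist": [0, 0, 0], "jaw": 0.7}])

```text
time_s: 6.98
tool_pos: [0.5602, 0.0465, 0.3458]
tool_rot: [180.0, 0.0, 79.3]
force: [-0.7, -1.8, 1.5]
grip_width: 0.0441
grasp_force: 38.0
```

Request:
servo_tool(plan=[{"xyz": [0.05, 0, 0], "twist": [0, 0, 0], "jaw": 0.7}, {"xyz": [0.1, 0, 0], "twist": [0, 0, 0], "jaw": 0.7}, {"xyz": [0.15, 0, 0], "twist": [0, 0, 0], "jaw": 0.7}, {"xyz": [0.2, 0, 0], "twist": [0, 0, 0], "jaw": 0.7}])

```text
time_s: 7.32
tool_pos: [0.5606, 0.0484, 0.3458]
tool_rot: [180.0, 0.0, 79.3]
force: [-1.3, -2.5, 2.3]
grip_width: 0.0441
grasp_force: 38.0
```

Request:
servo_tool(plan=[{"xyz": [0.05, 0, 0], "twist": [0, 0, 0], "jaw": 0.7}, {"xyz": [0.1, 0, 0], "twist": [0, 0, 0], "jaw": 0.7}])

```text
time_s: 7.48
tool_pos: [0.5608, 0.0494, 0.3459]
tool_rot: [180.0, 0.0, 79.3]
force: [-0.0, -2.8, 2.7]
grip_width: 0.0443
grasp_force: 38.0
```

Request:
servo_tool(plan=[{"xyz": [0.05, 0, 0], "twist": [0, 0, 0], "jaw": 0.7}, {"xyz": [0.1, 0, 0], "twist": [0, 0, 0], "jaw": 0.7}])

```text
time_s: 7.65
tool_pos: [0.561, 0.0504, 0.3458]
tool_rot: [180.0, 0.0, 79.3]
force: [-0.0, -2.1, 3.1]
grip_width: 0.0442
grasp_force: 38.0
```

```bash
python3 - <<'E'
from h import *
import cv2
o=env.get_obs();print(o['time_s'],o['tool_pos'],o['force'],o['tool_rot'],o['grip_width'])
u=np.array([.187,.982,0]);print(o['tool_pos']@u+.022,o['force']@u)
b=C['side']['img'][:,:,::-1][170:230,290:350];cv2.imwrite('pics/s5.png',cv2.resize(b,None,fx=9,fy=9,interpolation=cv2.INTER_CUBIC))
E
```

```text
7.75 [0.56096634 0.05047059 0.34581862] [ 0.43302918 -1.97281157  2.67112795] [ 1.79971094e+02 -1.04254771e-02  7.92635133e+01] 0.04417431758940913
0.17646282616426323 -1.8563245099264822
```

View pics/s5.png

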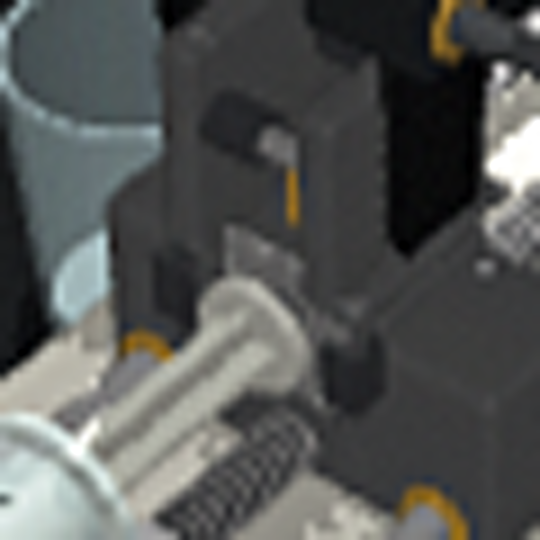

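The flange (about (255,335)) nearly covers the face, only a few mm short of it. From here I advance 1 mm per call.

Request:
servo_tool(plan=[{"xyz": [0.05, 0, 0], "twist": [0, 0, 0], "jaw": 0.7}, {"xyz": [0.1, 0, 0], "twist": [0, 0, 0], "jaw": 0.7}])

```text
time_s: 7.92
tool_pos: [0.5611, 0.0513, 0.3458]
tool_rot: [180.0, 0.0, 79.3]
force: [0.1, -3.2, 1.8]
grip_width: 0.0442
grasp_force: 38.0
```

Request:
servo_tool(plan=[{"xyz": [0.05, 0, 0], "twist": [0, 0, 0], "jaw": 0.7}, {"xyz": [0.1, 0, 0], "twist": [0, 0, 0], "jaw": 0.7}])

```text
time_s: 8.08
tool_pos: [0.5613, 0.0523, 0.3458]
tool_rot: [180.0, 0.0, 79.3]
force: [0.9, -2.8, 2.8]
grip_width: 0.0439
grasp_force: 38.0
```

Request:
servo_tool(plan=[{"xyz": [0.05, 0, 0], "twist": [0, 0, 0], "jaw": 0.7}, {"xyz": [0.1, 0, 0], "twist": [0, 0, 0], "jaw": 0.7}])

```text
time_s: 8.25
tool_pos: [0.5615, 0.0533, 0.3458]
tool_rot: [180.0, 0.0, 79.3]
force: [1.3, -3.4, 2.4]
grip_width: 0.0443
grasp_force: 38.0
```

Request:
servo_tool(plan=[{"xyz": [0.05, 0, 0], "twist": [0, 0, 0], "jaw": 0.7}, {"xyz": [0.1, 0, 0], "twist": [0, 0, 0], "jaw": 0.7}])

```text
time_s: 8.42
tool_pos: [0.5617, 0.054, 0.3458]
tool_rot: [180.0, 0.0, 79.2]
force: [0.1, -3.6, 4.3]
grip_width: 0.0442
grasp_force: 38.0
```

Request:
servo_tool(plan=[{"xyz": [0.05, 0, 0], "twist": [0, 0, 0], "jaw": 0.7}, {"xyz": [0.1, 0, 0], "twist": [0, 0, 0], "jaw": 0.7}])

```text
time_s: 8.58
tool_pos: [0.5619, 0.0551, 0.3458]
tool_rot: [180.0, 0.0, 79.2]
force: [1.0, -3.5, 3.7]
grip_width: 0.0443
grasp_force: 38.0
```

Request:
servo_tool(plan=[{"xyz": [0.05, 0, 0], "twist": [0, 0, 0], "jaw": 0.7}, {"xyz": [0.1, 0, 0], "twist": [0, 0, 0], "jaw": 0.7}])

```text
time_s: 8.75
tool_pos: [0.5621, 0.0561, 0.3458]
tool_rot: [180.0, 0.0, 79.2]
force: [1.9, -4.0, 3.5]
grip_width: 0.0441
grasp_force: 38.0
```

Request:
servo_tool(plan=[{"xyz": [0.03, 0, 0], "twist": [0, 0, 0], "jaw": 0.7}, {"xyz": [0.06, 0, 0], "twist": [0, 0, 0], "jaw": 0.7}])

```text
time_s: 8.92
tool_pos: [0.5622, 0.0568, 0.3458]
tool_rot: [180.0, 0.0, 79.3]
force: [1.2, -3.7, 4.6]
grip_width: 0.0442
grasp_force: 38.0
```

Request:
servo_tool(plan=[{"xyz": [0.03, 0, 0], "twist": [0, 0, 0], "jaw": 0.7}, {"xyz": [0.06, 0, 0], "twist": [0, 0, 0], "jaw": 0.7}])

```text
time_s: 9.08
tool_pos: [0.5623, 0.0573, 0.3458]
tool_rot: [180.0, 0.0, 79.3]
force: [1.9, -5.3, 4.4]
grip_width: 0.0437
grasp_force: 38.0
```

Request:
servo_tool(plan=[{"xyz": [0.03, 0, 0], "twist": [0, 0, 0], "jaw": 0.7}, {"xyz": [0.05, 0, 0], "twist": [0, 0, 0], "jaw": 0.7}])

```text
time_s: 9.25
tool_pos: [0.5623, 0.0575, 0.3458]
tool_rot: [180.0, 0.1, 79.2]
force: [1.7, -5.1, 4.6]
grip_width: 0.0442
grasp_force: 38.0
```

Request:
servo_tool(plan=[{"xyz": [0.03, 0, 0], "twist": [0, 0, 0], "jaw": 0.7}, {"xyz": [0.05, 0, 0], "twist": [0, 0, 0], "jaw": 0.7}])

```text
time_s: 9.42
tool_pos: [0.5624, 0.0576, 0.3458]
tool_rot: [180.0, 0.1, 79.2]
force: [0.4, -5.9, 5.0]
grip_width: 0.0442
grasp_force: 38.0
```

Request:
servo_tool(plan=[{"xyz": [0.02, 0, 0], "twist": [0, 0, 0], "jaw": 0.7}, {"xyz": [0.04, 0, 0], "twist": [0, 0, 0], "jaw": 0.7}, {"xyz": [0.04, 0, 0], "twist": [0, 0, 0], "jaw": 0.7}])

```text
time_s: 9.67
tool_pos: [0.5625, 0.0577, 0.3458]
tool_rot: [180.0, 0.1, 79.2]
force: [0.5, -7.5, 4.7]
grip_width: 0.0442
grasp_force: 38.0
```

The pusher has stopped firmly against the flange, with about 3–4 N on it, well under 8 N. Release now.

Request:
servo_tool(plan=[{"xyz": [0, 0, 0], "twist": [0, 0, 0], "jaw": 0}, {"xyz": [0, 0, 0], "twist": [0, 0, 0], "jaw": 0}, {"xyz": [0, 0, 0], "twist": [0, 0, 0], "jaw": 0}, {"xyz": [0, 0, 0], "twist": [0, 0, 0], "jaw": 0}, {"xyz": [0, 0, 0], "twist": [0, 0, 0], "jaw": 0}, {"xyz": [0, 0, 0], "twist": [0, 0, 0], "jaw": 0}, {"xyz": [0, 0, 0], "twist": [0, 0, 0], "jaw": 0}])

```text
time_s: 10.25
tool_pos: [0.5625, 0.06, 0.3456]
tool_rot: [180.0, -0.1, 79.3]
force: [-0.5, 0.2, 0.8]
grip_width: 0.0821
grasp_force: 0.0
```

```bash
python3 - <<'E'
from h import *
import cv2
o=env.get_obs();print(o['time_s'],o['tool_pos'],o['force'],o['tool_rot'],o['grip_width'])
b=C['side']['img'][:,:,::-1][140:240,280:380];cv2.imwrite('pics/s6.png',cv2.resize(b,None,fx=6,fy=6,interpolation=cv2.INTER_CUBIC))
E
```

```text
10.35 [0.56264142 0.05950409 0.34578707] [-0.17926084  0.81813928 -0.28884413] [ 1.79955807e+02 -6.81390504e-02  7.93090432e+01] 0.0851604727888945
```

View pics/s6.png

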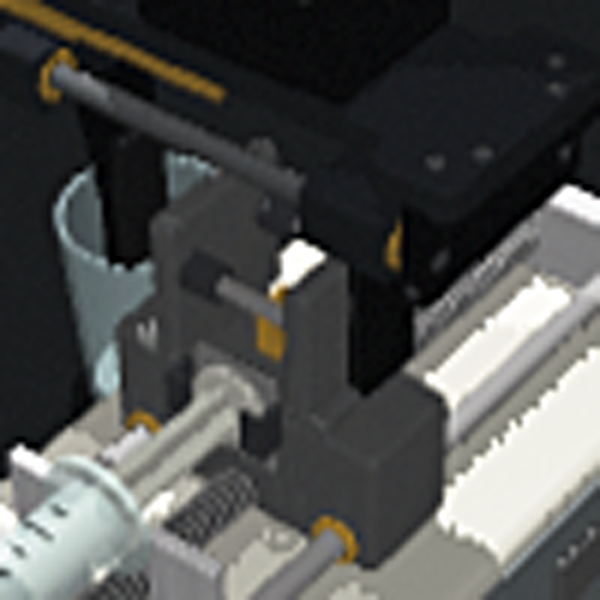

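The flange at about (230,390) sits against the steel face, the claws have closed, and the trigger has sprung back with both fingers clear. I retreat straight up.

Request:
servo_tool(plan=[{"xyz": [0, 0, -2], "twist": [0, 0, 0], "jaw": 0}, {"xyz": [0, 0, -4], "twist": [0, 0, 0], "jaw": 0}, {"xyz": [0, 0, -7], "twist": [0, 0, 0], "jaw": 0}, {"xyz": [0, 0, -10], "twist": [0, 0, 0], "jaw": 0}, {"xyz": [0, 0, -12], "twist": [0, 0, 0], "jaw": 0}, {"xyz": [0, 0, -12], "twist": [0, 0, 0], "jaw": 0}, {"xyz": [0, 0, -12], "twist": [0, 0, 0], "jaw": 0}, {"xyz": [0, 0, -12], "twist": [0, 0, 0], "jaw": 0}])

```text
time_s: 11.02
tool_pos: [0.5623, 0.0589, 0.4649]
tool_rot: [-180.0, 0.0, 79.3]
force: [0.7, 0.8, -0.0]
grip_width: 0.0872
grasp_force: 0.0
```

```bash
python3 - <<'E'
from cell import env
o=env.get_obs();print(o['time_s'],o['tool_pos'],o['force'])
print(env.sign_off())
E
```

```text
11.0167 [0.56231911 0.05889872 0.46487851] [ 0.70494607  0.75407389 -0.03833176]
the job is handed in; nothing more can be done
None
```

The job is handed in: the pusher's face rests on the plunger flange, the trigger is released and the arm is clear at about 11 s; force and camera checks fit this, but the button, half-nut and plunger readings aren't visible to me and sign-off returned no verdict.

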